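# Hold the spring jaw open at the mark for the waiting cup

### The job

One pewter cup stands inside the square wooden frame, waiting to be loaded lying down into the spring-jaw cup holder. Grip the upright post of the sliding jaw and pull the jaw open against its spring until its pointers stand on the mark for that cup: the single-line mark, nearer the fixed jaw, for the low cup, or the double-line mark, farther out, for the tall cup. Keep it there: the program finishes while the robot is still holding the jaw steady at the mark, and the cups and the other things on the bench are left where they are.

Things in the scene. Friction and masses are not known exactly. Their poses are not given: they have to be found in the camera images.
- holder: grey steel spring-jaw cup holder, fixed; base plate 280 x 120 x 14 mm, origin under its centre. Own x runs along the slide: fixed jaw (70 mm wide, top 95 mm above the bench) at the +x end, face at x = +110 mm; bracket (top 53 mm high) and spring barrel (to x = -195 mm) at the -x end, turned roughly towards the robot. A scale strip with dark lines lies each side of the slide
- sliding_jaw (a joint): travel of the jaw, m: 0 = rest (faces 12 mm apart), grows as it is pulled along holder -x, stop at 0.100; single-line mark 0.040, double-line 0.073. Jaw 0.45 kg; a spring pushes it back to 0 with 4.9 N plus 70 N per m, damping 8 N s/m. Jaw plate 12 mm thick, 66 mm wide, top 95 mm above the bench; carriage to 80 mm behind the face, top 46 mm high; a pointer rib each side near its -x end
- jaw_post (a point): grip point on the dark upright round post of the sliding jaw, on the post's axis 100 mm above the bench; the post is 22 mm in diameter, rises from the carriage (46 mm) to 118 mm above the bench and stands 52 mm behind the jaw face (29 mm free between post and jaw plate); it moves with the jaw. Axes as the holder's
- jaw_pointer (a point): centre of the left (holder +y) pointer's tip at scale height, 15 mm above the bench; moves with the jaw. Axes as the holder's
- low_mark (a point): left single-line mark, for the low cup: the pointer belongs here when the low cup is in the frame. Dark line 2 x 18 mm across the scale strip, 15 mm above the bench; fixed to the holder, the right strip has the same mark. Axes as the holder's
- tall_mark (a point): left double-line mark, for the tall cup: middle between two dark lines 6 mm apart, 33 mm farther out (holder -x) than the single line; fixed to the holder, the right strip has the same mark. Axes as the holder's
- frame: square frame of light wooden strips lying on the bench, fixed; 110 mm outside, 86 mm inside, 12 mm high, open in the middle; origin at its centre on the bench. The cup standing inside it is the waiting one
- low_cup: low wide pewter cup, 69 mm across, 45 mm high, standing open end up on the bench, either inside the frame or off to the left of it; origin at the centre of its underside
- tall_cup: tall narrow pewter cup, 61 mm across, 78 mm high, standing open end up on the bench, either inside the frame or off to the left of it; origin at the centre of its underside
- former: bystander: brown turned wooden former, 57 mm across, 48 mm high, at the foot of the green lathe; origin at the centre of its underside. The lathe is fixed, solid and tall: its spindle reaches forward to about x = 0.48 m at y = 0.3 m, left of the holder; swing round in front of it
- felt: bystander: dark brown felt-faced block, 78 x 84 x 20 mm; origin at the centre of its underside
- lid: bystander: pewter lid with a small knob, 65 mm across, 23 mm high; origin at the centre of its underside
- tin: bystander: round flat tin with a red lid, 69 mm across, 25 mm high; origin at the centre of its underside

How it is judged:
By the outcome, as a careful person would: the job done as asked, in the order asked, and still so for the second after the job is handed in, while the arm keeps its last pose, push and grip.
It also fails if it takes over 32 s, if anything falls off the work surface, if the arm or the gripper's body presses on something with over 40 N, if the wrist force passes 120 N, or if a joint passes its speed limit or range.

### The arm

A 6-joint arm with a two-finger parallel gripper is mounted at the origin on a cart in front of the work surface, level with it; the furniture and walls round the work are solid. World frame = base frame: x ahead of the robot, y to its left, z up, the work surface at z = 0. Lengths are in mm, angles in rad, forces in N, time in s.
With the tool pointing down it reaches from about 350 to 975 mm from the base axis. Payload 7.1 kg.
Tool frame: the origin (TCP) lies at the centre of the arm's flange, where the gripper is bolted on; the fingertips stand 182 mm ahead of it and the grasp point (between the pads) lies 163 mm ahead of it; x points along the fingers, y is the direction in which the jaws open and shut, and the axes are right-handed (so a half turn about x gives the same grasp; the last joint's range is limited). The gripper opens to 88 mm and grips with 3 to 60 N. Pads are 20 mm wide; open, the fingers measure 115 mm over their backs; the gripper's body (75 mm by 178 mm) begins 61 mm behind the grasp point.
Start: joints at [-1.244, 0.423, 1.63, -0, 1.089, -0.019], TCP at [211.861, -587.981, 404.675] pointing down, gripper open.
Joint ranges: [-3, 3], [-0.9, 2.11], [0.09, 2.58], [-1.31, 4.45], [0.11, 2.69], [-2.54, 2.54]. Speed limits (rad/s): [2.39, 2.39, 3.01, 3.14, 3.14, 3.14].

### API

Orientations are given as a rotation vector (axis times angle).
In Python, from workcell import readout, viewer, workorder, models gives the robot as it stands. The module is installed in compiled form; this text tells all that it offers.
- The arm moves only by the tool apply_moves, never from a script. Its argument "commands" is a list that holds one entry, the list of rows, each a list of 4 numbers: the shift along the world's x, y, z in m, then the turn about the world's z in rad. A call has 1 to 8 rows; each row is the pose to reach, as a shift and turn from the pose commanded when the call began; what a row does not reach only later rows make up. A row lasts 1/8 s, in which the tool goes at most 62.5 mm and 10.7 degrees, less where a joint would pass 70% of its speed; a pose out of reach is approached as far as the arm can. A call with a gripper value outside its range is refused whole. "gripper" is the finger opening in m, from 0 to 0.0878, set as the call begins (left out, the last holds). The fingers move at their own pace and stop on an object; the grip force is fixed at half the most. Time passes only in rows, so rows that repeat a pose let the fingers close. It gives the time, the measured TCP pose, the force and the opening at its end, in the units of the state.
- readout.get_obs(): the state, without advancing time (a new reading comes with each control period).
- viewer.get_image(name): name is "scene" or "top" or "wrist"; returns a dict with "color" (384x512x3 uint8, red, green, blue), "vertical_fov" (degrees; the focal length in pixels is half the picture's height over the tangent of half this angle, whatever the lens; pixels are square), "cx", "cy" (the principal point, pixels), "rvec" (rotation vector, rad) and "tvec" (3), from world to camera coordinates, as OpenCV has them. Camera axes: x right, y down, z forward; pixel columns grow to the right and rows downward; lengths in mm; the calibration is good to about 2 mm. A picture is of the moment at which its call begins. There is no depth.
- workorder.close_job(): hands the job in, once; it reports no verdict.
Trained networks look in the newest picture that a camera, given by its name, has taken for a name from the list of things; names that differ only in an ending like _2 or _b are one class to them, and where a whole thing is asked for, a point or a joint stands for the part that bears it (a point fixed in the world has none). Each returns a list of dicts, best first, with "conf" (0 to 1); they miss things now and then, are a little off and sometimes report something else, mostly with a low value. They report only what shows in the picture. A call takes as long as a camera call.
- models.search_frame(camera, label): "position" ([x, y, z] in mm, in world coordinates, good to about 4 mm: the middle of the surface that is visible of it).
- models.place_of(camera, label): "position" ([x, y, z] in mm, in world coordinates, good to about 4 mm: a listed point, or the origin of a listed thing).
The state is a dict: "t": time; "qpos": joint angles; "qvel": joint speeds; "joint_torque": joint torques, N m; "ee_pos": TCP position; "orientation": TCP orientation; "ft_force": force on the tool from outside, world axes, zero at the start; "moment": the same for the moment, N m; "width": finger opening in mm.
Only numpy, scipy, OpenCV 4.12 (cv2) and the standard library are available. Lean on these libraries where they do the work, as an engineer would, in place of code of your own. Each camera call takes 0.05 s, during which the arm holds its last target.

## Working session

There is one attempt and no reset: what is moved stays moved. The work goes in short steps, Python scripts to look and compute and a tool call to move; the robot and the scene stay as the last step left them, time stands still between calls to the robot, and variables do not carry over. Pictures are saved under pics/ and viewed, and the job is handed in when it is done.

Besides the shell and the picture viewer there is one more tool, called as a command line: name --argument value ..., lists and objects as JSON in quotes. apply_moves: Moves the arm, as the interface text tells. Its arguments: {"type":"object","properties":{"commands":{"type":"array","items":{"type":"array","items":{"type":"array","items":{"type":"number"}}}},"gripper":{"type":"number"}},"required":["commands"]}

```bash
mkdir -p pics; cat > h.py <<'E'
import numpy as np,cv2
from workcell import readout, viewer, workorder, models
def pic(n,f):
    d=viewer.get_image(n); cv2.imwrite('pics/'+f,d['color'][:,:,::-1]); return d
def cam(d):
    f=d['color'].shape[0]/2/np.tan(np.radians(d['vertical_fov'])/2)
    K=np.array([[f,0,d['cx']],[0,f,d['cy']],[0,0,1.]]);return K,cv2.Rodrigues(np.array(d['rvec'],float))[0],np.array(d['tvec'],float).ravel()
def proj(d,P):
    K,R,t=cam(d);p=(R@np.atleast_2d(P).T).T+t;p=p@K.T;return p[:,:2]/p[:,2:]
def unproj(d,uv,z):
    K,R,t=cam(d);r=R.T@np.linalg.inv(K)@np.array([uv[0],uv[1],1.]);c=-R.T@t;return c+r*(z-c[2])/r[2]
E
python3 - <<'E'
from h import *
o=readout.get_obs();print(o)
for n in('scene','top'):
    d=pic(n,n+'0.png')
    for l in ['jaw_post','jaw_pointer','low_mark','tall_mark','holder','frame','low_cup','tall_cup']:
        print(n,l,[(np.round(r['position']),round(r['conf'],2)) for r in models.place_of(n,l)[:3]])
E
```

```text
{'t': 0.0, 'qpos': array([-1.24405071e+00,  4.23827626e-01,  1.63071405e+00, -5.61540193e-06,
        1.08860598e+00, -1.90149579e-02]), 'qvel': array([ 0.00040578, -0.0001069 ,  0.00069655, -0.00054479, -0.00040068,
       -0.00036617]), 'joint_torque': array([ 7.23287740e-04, -5.44619107e+01, -2.73664266e+01,  6.41440088e-02,
        2.26467935e-02, -1.49561338e-04]), 'ee_pos': array([ 211.74133025, -587.72945185,  403.90028919]), 'orientation': array([ 2.03392875,  0.356804  , -2.03443102]), 'ft_force': array([-0.20507771,  0.62672648,  0.27359258]), 'moment': array([ 0.00588305, -0.01795761,  0.0307544 ]), 'width': 87.82789929522438}
scene jaw_post [(array([ 585., -161.,   98.]), 0.81)]
scene jaw_pointer [(array([ 573., -111.,   18.]), 0.91)]
scene low_mark [(array([ 535., -104.,   16.]), 0.82)]
scene tall_mark [(array([501., -93.,  15.]), 0.77)]
scene holder [(array([ 544., -155.,   -8.]), 0.83)]
scene frame [(array([368., 178.,  -0.]), 0.88)]
scene low_cup [(array([372., 178.,  -2.]), 0.68)]
scene tall_cup [(array([296., 450.,  -1.]), 0.67)]
top jaw_post [(array([ 583., -161.,  104.]), 0.57)]
top jaw_pointer [(array([ 573., -110.,   14.]), 0.98)]
top low_mark [(array([ 532., -105.,   10.]), 0.58), (array([292., 448.,   5.]), 0.28)]
top tall_mark [(array([500., -96.,  17.]), 0.98), (array([366., 176.,  -0.]), 0.64)]
top holder [(array([ 540., -150.,   -2.]), 0.94)]
top frame [(array([365., 174.,   3.]), 0.82), (array([ 529., -103.,   14.]), 0.2)]
top low_cup [(array([374., 175.,  -1.]), 0.78)]
top tall_cup [(array([298., 447.,   6.]), 0.92), (array([ 585., -157.,  102.]), 0.44)]
```

View pics/scene0.png

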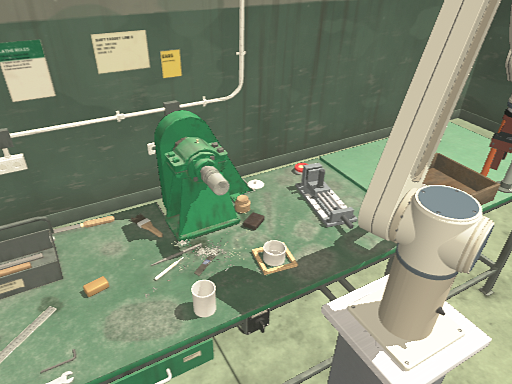

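View pics/top0.png

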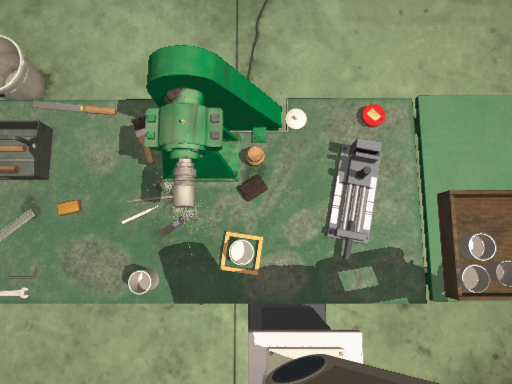

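```bash
python3 - <<'E'
from h import *
from scipy.spatial.transform import Rotation as Ro
o=readout.get_obs();print(Ro.from_rotvec(o['orientation']).as_matrix().round(3))
d=viewer.get_image('top');P=[]
im=d['color'][125:265,310:400,::-1];cv2.imwrite('pics/topz.png',cv2.resize(im,None,fx=4,fy=4,interpolation=2))
print(proj(d,[[583,-160,118],[573,-110.5,15],[533,-104.5,15],[500,-95,15]]).round(1))
pic('wrist','w0.png')
E
```

```text
[[ 0.     0.339 -0.941]
 [-0.    -0.941 -0.339]
 [-1.     0.     0.   ]]
[[367.1 170.6]
 [340.  181.3]
 [338.4 194.9]
 [335.5 206.2]]
```

View pics/topz.png

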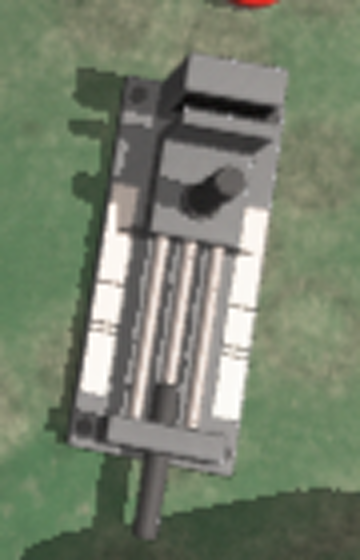

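View pics/w0.png

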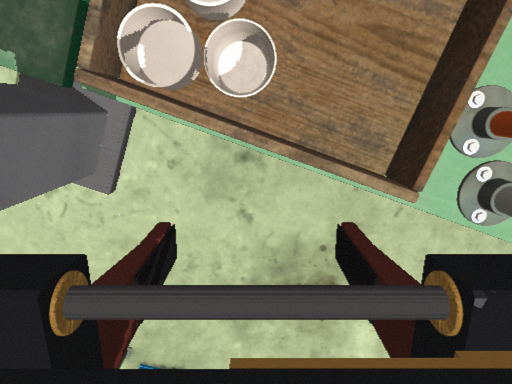

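```bash
python3 - <<'E'
from h import *
d=viewer.get_image('top')
z=lambda u,v,h:unproj(d,(310+(u+.5)/4-.5,125+(v+.5)/4-.5),h)
for n,a in dict(L1=(109,284,15),L2=(103,326,15),R1=(241,309,15),R2=(235,352,15),post=(228,182,118),Ltip=(118,230,15),Rtip=(252,252,15)).items(): print(n,z(*a).round(1))
a=z(109,284,15)-z(241,309,15);b=z(103,326,15)-z(235,352,15)
for v in(a,b):print(np.linalg.norm(v),np.degrees(np.arctan2(v[1],v[0]))-90)
E
```

```text
L1 [530.8 -99.9  15. ]
L2 [500.2 -94.5  15. ]
R1 [ 512.2 -194.5   15. ]
R2 [ 481.  -188.7   15. ]
post [ 584.4 -158.9  118. ]
Ltip [ 570.7 -107.9   15. ]
Rtip [ 554.  -204.6   15. ]
96.39298315064232 -11.134140980816753
96.07778432531659 -11.486435726231818
```

apply_moves --commands '[[[0.05, 0.05, 0.0, 0.126], [0.1, 0.095, 0.0, 0.252], [0.145, 0.14, 0.0, 0.378], [0.19, 0.19, 0.0, 0.504], [0.235, 0.24, 0.0, 0.63], [0.28, 0.29, 0.0, 0.756], [0.325, 0.35, 0.0, 0.882], [0.37, 0.4, 0.0, 1.0]]]' --gripper 0.0878

```text
t: 2.05
ee_pos: [553.3, -220.7, 404.9]
orientation: [1.37, 1.096, -1.37]
ft_force: [0.0, -0.6, 0.7]
width: 88.1
```

apply_moves --commands '[[[0.0, 0.0, 0.0, 0.025], [0.0, 0.015, 0.0, 0.025], [0.0, 0.03, 0.0, 0.025], [0.0, 0.03, 0.0, 0.025]]]' --gripper 0.04

```text
t: 2.55
ee_pos: [551.6, -192.2, 404.8]
orientation: [1.355, 1.108, -1.356]
ft_force: [0.3, -0.2, 0.4]
width: 51.9
```

```bash
python3 - <<'E'
from h import *
from scipy.spatial.transform import Rotation as Ro
o=readout.get_obs();R=Ro.from_rotvec(o['orientation']).as_matrix();print(o['ee_pos'],R.round(3),np.degrees(np.arctan2(R[1,1],R[0,1])),o['width'])
d=pic('wrist','w1.png')
for l in ['jaw_post','jaw_pointer','low_mark','tall_mark','holder']:
    print(l,[(np.round(r['position'],1),round(r['conf'],2)) for r in models.place_of('wrist',l)[:3]])
E
```

```text
[ 551.57826066 -192.22076585  404.7645901 ] [[-0.     0.98  -0.199]
 [ 0.    -0.199 -0.98 ]
 [-1.    -0.    -0.   ]] -11.49187392289633 51.86369940714368
jaw_post [(array([ 590.6, -160.4,  103.5]), 0.66)]
jaw_pointer [(array([ 569.9, -105.1,   14.4]), 0.91)]
low_mark [(array([ 532.6, -103.4,   15.8]), 0.59)]
tall_mark [(array([497.5, -92.2,  11. ]), 0.57)]
holder [(array([ 5.423e+02, -1.513e+02,  4.000e-01]), 0.84)]
```

View pics/w1.png

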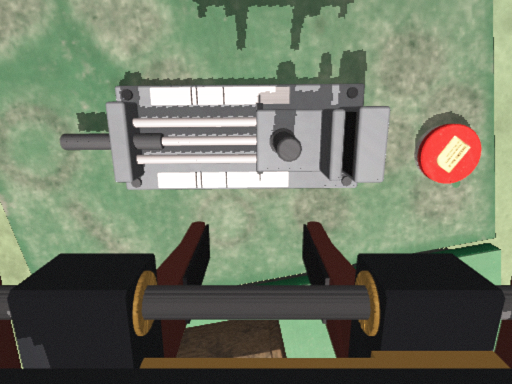

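```bash
python3 - <<'E'
from h import *
d=viewer.get_image('wrist')
im=d['color'][75:195,110:400,::-1];cv2.imwrite('pics/w1z.png',cv2.resize(im,None,fx=2.75,fy=2.75,interpolation=2))
for n,a in dict(post=(289.5,150,118),L1=(237,96,15),L2=(194,96,15),ptr=(260,96,15),A=(118,86,14),B=(364,85,14),C=(131,189,14),D=(354,188,14)).items(): print(n,unproj(d,a[:2],a[2]).round(1))
E
```

```text
post [ 587.  -162.5  118. ]
L1 [ 548.2 -106.2   15. ]
L2 [501.1 -96.6  15. ]
ptr [ 573.4 -111.4   15. ]
A [420.9 -69.4  14. ]
B [ 688.9 -123.    14. ]
C [ 399.7 -185.5   14. ]
D [ 663.7 -238.1   14. ]
```

View pics/w1z.png

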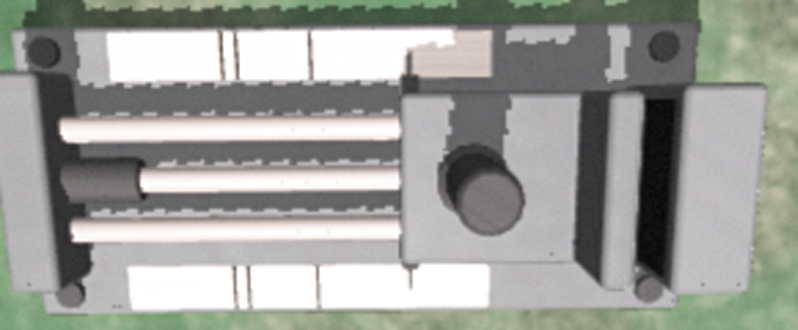

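apply_moves --commands '[[[0.017, 0.016, 0.0, 0.0], [0.034, 0.032, 0.0, 0.0], [0.034, 0.032, -0.02, 0.0], [0.034, 0.032, -0.04, 0.0], [0.034, 0.032, -0.05, 0.0], [0.034, 0.032, -0.05, 0.0]]]' --gripper 0.037

```text
t: 3.65
ee_pos: [586.7, -159.9, 354.0]
orientation: [1.354, 1.109, -1.355]
ft_force: [-0.5, -1.4, 0.1]
width: 36.8
```

```bash
python3 - <<'E'
from h import *
o=readout.get_obs();print(o['ee_pos'],o['width'])
d=pic('wrist','w2.png')
print(proj(d,[[585.5,-160,118]]))
E
```

```text
[ 586.65864605 -159.90762507  354.02498314] 36.81722435877887
[[255.27371019 211.0002342 ]]
```

View pics/w2.png

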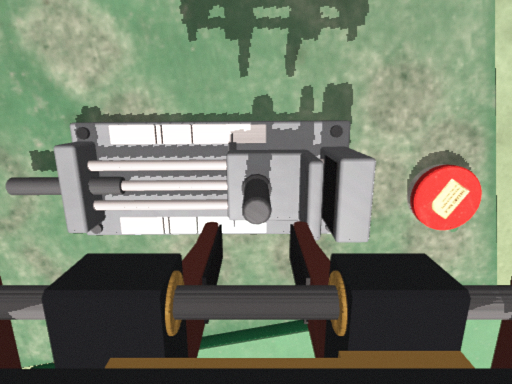

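apply_moves --commands '[[[0.0, 0.001, -0.02, 0.0], [0.0, 0.001, -0.04, 0.0], [0.0, 0.001, -0.06, 0.0], [0.0, 0.001, -0.075, 0.0], [0.0, 0.001, -0.085, 0.0], [0.0, 0.001, -0.091, 0.0], [0.0, 0.001, -0.091, 0.0]]]' --gripper 0.037

```text
t: 4.58
ee_pos: [586.3, -159.5, 263.5]
orientation: [1.355, 1.108, -1.355]
ft_force: [0.2, 0.1, -0.7]
width: 36.8
```

```bash
python3 - <<'E'
from h import *
d=pic('wrist','w3.png')
E
```

```text
(no output)
```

View pics/w3.png

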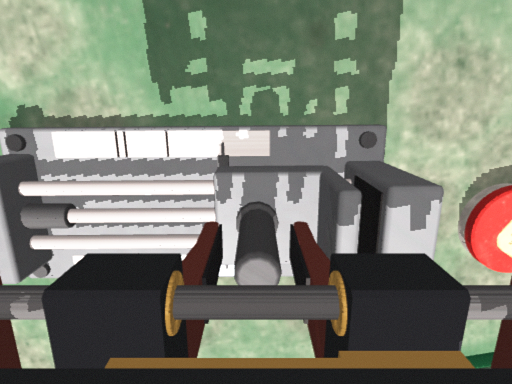

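The post (about column 258) stands between the fingers (215 and 297), clear of the jaw plate. I'm closing the gripper.

apply_moves --commands '[[[0, 0, 0, 0], [0, 0, 0, 0], [0, 0, 0, 0], [0, 0, 0, 0]]]' --gripper 0.0

```text
t: 5.12
ee_pos: [586.6, -159.7, 264.1]
orientation: [1.355, 1.107, -1.354]
ft_force: [1.2, -1.0, 1.7]
width: 21.6
```

```bash
python3 - <<'E'
from h import *
d=pic('wrist','w4.png');o=readout.get_obs();print(o['ee_pos'],o['width'],o['ft_force'])
im=d['color'][110:290,0:300,::-1];cv2.imwrite('pics/w4z.png',cv2.resize(im,None,fx=2.6,fy=2.6,interpolation=2))
E
```

```text
[ 586.63063564 -159.62034463  264.16787748] 21.625125125720835 [ 1.73204372 -0.25096435  2.44998487]
```

View pics/w4z.png

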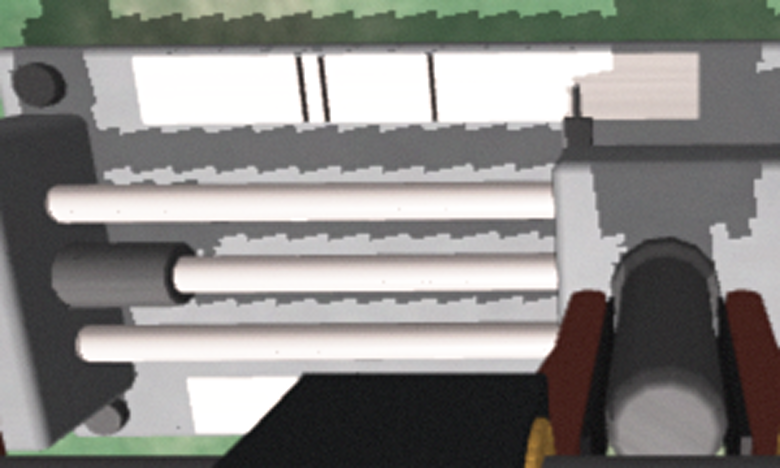

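apply_moves --commands '[[[-0.0049, 0.001, 0, 0], [-0.0108, 0.0022, 0, 0], [-0.0167, 0.0034, 0, 0], [-0.0225, 0.0046, 0, 0], [-0.0284, 0.0058, 0, 0], [-0.0343, 0.007, 0, 0], [-0.0392, 0.008, 0, 0], [-0.0392, 0.008, 0, 0]]]'

```text
t: 6.18
ee_pos: [548.0, -152.0, 264.2]
orientation: [1.356, 1.104, -1.352]
ft_force: [6.4, -3.3, -2.9]
width: 21.6
```

apply_moves --commands '[[[0, 0, 0, 0], [0, 0, 0, 0]]]'

```text
t: 6.42
ee_pos: [548.2, -152.1, 264.1]
orientation: [1.356, 1.104, -1.352]
ft_force: [6.8, -3.2, -1.3]
width: 21.7
```

```bash
python3 - <<'E'
from h import *
d=pic('wrist','w5.png');o=readout.get_obs();print(o['ee_pos'],o['width'],o['ft_force'])
im=d['color'][100:290,40:300,::-1];cv2.imwrite('pics/w5z.png',cv2.resize(im,None,fx=3,fy=3,interpolation=2))
E
```

```text
[ 548.23904903 -152.04954405  264.14401846] 21.242153506500838 [ 6.12795738 -3.50593119 -2.51205347]
```

View pics/w5z.png

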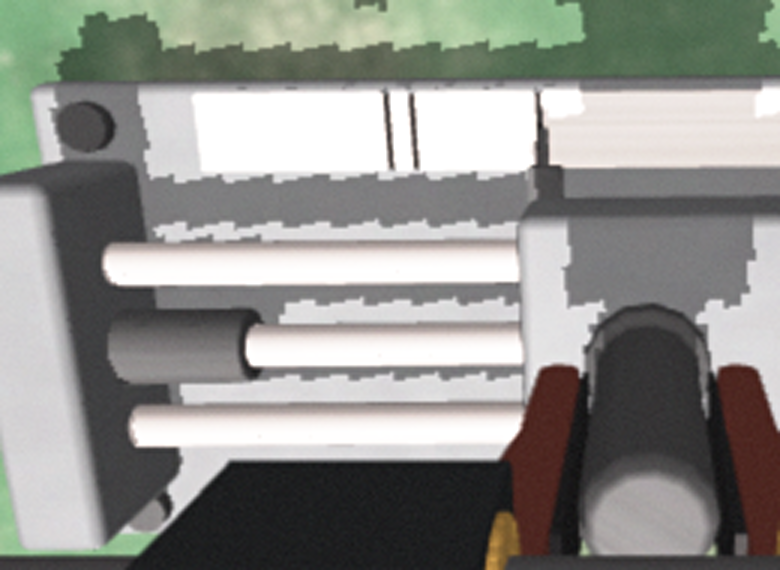

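```bash
python3 - <<'E'
from h import *
d=viewer.get_image('wrist')
im=d['color'][125:165,160:250,::-1];cv2.imwrite('pics/w6z.png',cv2.resize(im,None,fx=8.8,fy=8.8,interpolation=0))
g=d['color'].astype(int).sum(2)
for r in range(130,158): print(r,g[r,214:228], 160+g[r,160:182].argmin())
E
```

```text
130 [724 723 723 653 491 465 567 756 762 762 762 762 760 760] 168
131 [765 765 765 765 452 279 702 765 765 765 765 765 765 765] 168
132 [765 765 765 765 554 263 717 765 765 765 765 765 765 765] 168
133 [765 765 765 765 569 264 717 765 765 765 765 765 765 765] 168
134 [765 765 765 765 568 261 708 765 765 765 765 765 765 765] 168
135 [765 765 765 765 569 203 542 765 765 765 765 765 765 765] 177
136 [765 765 765 765 565 205 392 702 743 765 765 765 765 765] 177
137 [765 765 765 765 594 197 276 634 719 765 765 765 765 765] 177
138 [765 765 765 765 690 230 259 643 722 765 765 765 765 765] 177
139 [765 765 765 765 705 229 273 659 698 715 723 723 720 720] 177
140 [765 765 765 765 693 219 259 647 682 677 674 672 680 674] 177
141 [765 765 765 765 682 157 180 608 682 686 680 677 678 678] 177
142 [765 765 765 765 703 171 156 422 558 683 698 699 695 698] 169
143 [765 765 765 765 707 212 204 249 379 666 704 699 694 694] 169
144 [765 765 765 765 703 214 199 233 331 661 697 690 686 695] 169
145 [765 765 765 765 710 231 211 223 341 652 691 689 688 684] 169
146 [765 765 765 765 686 239 209 227 354 656 695 694 690 684] 169
147 [765 765 762 737 457 195 223 240 338 663 698 693 695 691] 178
148 [765 765 759 700 407 180 215 224 260 649 696 690 687 687] 178
149 [765 765 759 698 404 169 219 211 255 646 692 681 688 681] 178
150 [765 765 757 688 410 170 208 222 256 636 688 682 678 675] 178
151 [765 765 764 713 483 215 210 217 258 636 683 680 676 676] 178
152 [765 765 765 765 513 224 214 221 261 645 690 686 684 684] 178
153 [765 765 765 765 521 219 210 234 277 654 704 697 695 696] 178
154 [765 765 765 765 496 222 208 232 272 630 689 687 675 690] 178
155 [765 765 664 368 219 161 191 189 193 241 247 239 269 524] 170
156 [757 670 465 407 283 226 224 224 228 207 206 204 182 271] 170
157 [428 519 452 432 293 240 236 236 231 231 218 221 197 233] 165
```

View pics/w6z.png

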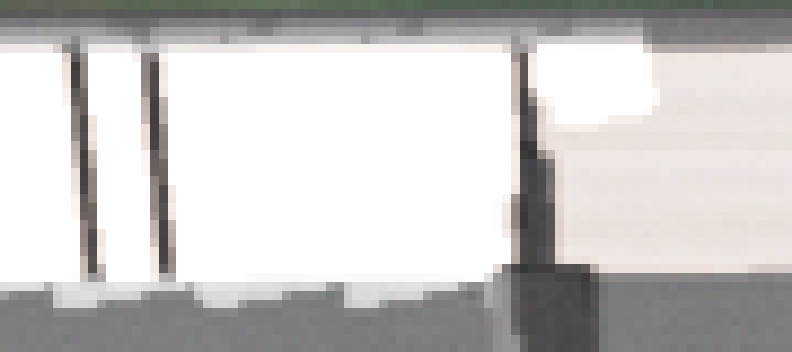

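The pointer is on the single line in the image. The measured TCP travel is 39.1 mm, about 0.9 mm short, so I'll trim it.

apply_moves --commands '[[[-0.0008, 0.0002, 0, 0], [-0.0008, 0.0002, 0, 0], [-0.0008, 0.0002, 0, 0], [-0.0008, 0.0002, 0, 0], [-0.0008, 0.0002, 0, 0], [-0.0008, 0.0002, 0, 0]]]'

```text
t: 7.28
ee_pos: [547.5, -151.9, 264.2]
orientation: [1.356, 1.104, -1.352]
ft_force: [6.7, -2.9, -2.0]
width: 21.6
```

```bash
python3 - <<'E'
from h import *
d=viewer.get_image('wrist')
im=d['color'][125:165,160:250,::-1];cv2.imwrite('pics/w7z.png',cv2.resize(im,None,fx=8.8,fy=8.8,interpolation=0))
g=765-d['color'].astype(int).sum(2)
for r in (132,134,146,149,152): print(r,g[r,214:228])
o=readout.get_obs();print(o['t'],o['ee_pos'],o['width'],o['ft_force'],abs(o['qvel']).max())
for c in('scene','top','wrist'):
  if c!='wrist': pic(c,c+'9.png')
  for l in('jaw_pointer','low_mark'): print(c,l,[(np.round(r['position'],1),round(r['conf'],2)) for r in models.place_of(c,l)[:1]])
E
```

```text
132 [  0   0   0   0   0 202 503  51   0   0   0   0   0   0]
134 [  0   0   0   0   0 204 564 199   0   0   0   0   0   0]
146 [  0   0   0   0   0  38 443 535 421 110  73  77  78  77]
149 [  0   0   0   7  68 329 507 557 508 116  73  78  85  80]
152 [  0   0   0   0   2 229 485 551 512 126  74  78  82  82]
7.325 [ 547.48116751 -151.89075719  264.16254538] 21.11791938030737 [ 7.3550205  -3.14490309 -1.76669043] 0.002267203065933532
scene jaw_pointer [(array([ 534.3, -103.1,   16.9]), 0.62)]
scene low_mark [(array([ 537.5, -103.5,   14.1]), 0.62)]
top jaw_pointer [(array([533.3, -99. ,  13.5]), 0.57)]
top low_mark [(array([ 5.586e+02,  1.439e+02, -4.000e-01]), 0.71)]
wrist jaw_pointer [(array([534. , -96.9,  11.6]), 0.77)]
wrist low_mark [(array([ 530.4, -104.2,   12.9]), 0.78)]
```

View pics/w7z.png

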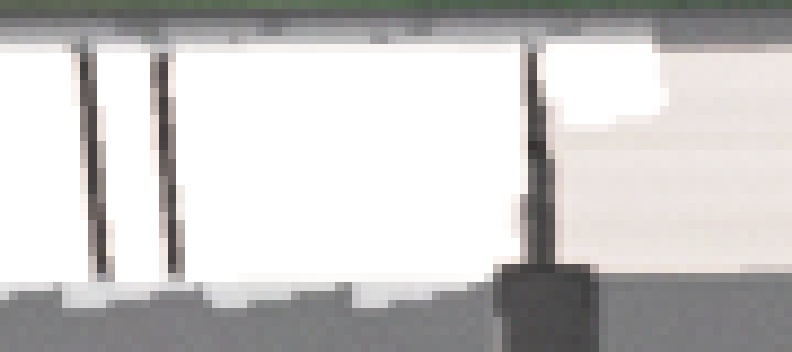

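View pics/top9.png

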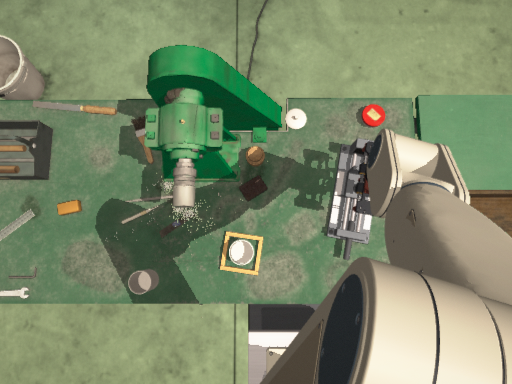

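```bash
python3 -c "
from workcell import readout,workorder
o=readout.get_obs();print(o['t'],o['ee_pos'],o['width']);print(workorder.close_job())"
```

```text
7.725 [ 547.50089728 -151.90365068  264.15172924] 21.31893901216475
the job is handed in; nothing more can be done
None
```

The low cup was the one in the frame (the tall cup stands off to the left), so I pulled the jaw open to the single-line mark. I handed the job in at about 7.7 s with the arm still gripping the post.

- **Travel:** the measured TCP moved 39.9 mm along holder -x, against a target of 40 mm. I first came up 0.9 mm short and trimmed that off.
- **Pointer on the mark:** the last wrist picture shows the left pointer merged with the single line, within about half a millimetre. I did not check the right strip.
- **Steadiness:** the pose held steady, the fingers were closed on the post at about 21 to 22 mm, and the wrist force was about 8 N. The 7.7 N expected from the spring at this travel agrees with that.
- **Other things on the bench:** the cups and the other things I compared in the top view look unmoved. The arm hides part of that view.
- **Disagreements:** the networks' pointer and mark positions differed by 3 to 8 mm, about what their error would give. The top camera's reading for the low mark was plainly false, at x 559, y 144 mm. I relied on the picture and the measured travel instead.

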